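# Free the drooping bolt of the returns pen

### The job

The headset on the bench stands in the way of the returns pen's gate: first hang it by its headband over the rail and let go of it. Then draw the pen's drooping bolt by its knob, lifting it so that the bolt's nose passes over the keeper's bent-up lip as you pull, without forcing it against the keeper. Keeping hold of the knob, swing the self-closing gate towards the robot until its free end is about 10 cm out, and finish like that, gripping the knob and holding the gate ajar; do not disturb the bottle, the spool or the red bin.

Things in the scene. Friction and masses are not known exactly. Their poses are not given: they have to be found in the camera images.
- headset: Loose rigid black headset, about 0.2 kg, standing on its two ear cups in front of the gate. Origin at the bench midway under the cups, z up. Arch in its yz plane: 164 mm wide (y), 156 mm tall. Each cup 60 (x) x 28 (y) x 66 mm, 108 mm free between them. Headband 24 mm wide (x), 6 mm thick. Hung level on the rail, the cups clear the bench by 25 mm.
- headset_crown (a point): Middle of the top of the headset's crown pad, 156 mm above its origin, axes as the headset's. The pad is 28 mm wide (x), 42 mm long (y), 16 mm thick: take it there from above, closing along x, fingertips no lower than the pad's underside, or they strike the rail's bar.
- rail: Fixed wooden stand with a horizontal bar; origin at the bench under its middle. Base 260 (x) x 70 (y) x 18 mm; two posts 22 x 30 mm, 178 mm tall, at x = -117 and +117 mm. Between them along x runs a round steel bar 14 mm thick, its top 165 mm above the bench. The headset hangs astride it, headset x along rail x (either way round), crown pad on the bar.
- rail_mid (a point): Middle of the top of the bar (165 mm above the bench); x along the bar, z up.
- pen: Fixed open wooden pen, 340 (y) x 250 mm (x), walls 90 mm. Origin at the bench, middle of the gate line; -x looks out towards the robot. Gate hinged at y = +150 mm, 262 mm long, 18 thick, top 100 mm above the bench; latch post at y = -145 mm. The bolt lies along the gate on a 26 mm wide packer in an open barrel (top 137 mm above the bench), nose to the keeper; gate and bolt turn together.
- gate_hinge (a point): Point on the gate's vertical hinge axis, 100 mm above the bench; axes as the pen's.
- gate (a joint): Gate angle, rad: 0 shut, growing as the free end swings out to the pen's -x (clockwise about the hinge seen from above), to 1.2. A spring shuts it: 0.16 N m when shut plus 0.8 N m per rad. The free end is 268 mm from the hinge: 10 cm out is about 0.38 rad. It cannot open while the bolt is in the keeper.
- bolt (a joint): How far the bolt is drawn, m: 0 home, 0.045 fully drawn; it slides towards the hinge, along the shut gate's +y, with about 1 N of friction. The nose is clear of the lip from about 0.030.
- bolt_rod (a joint): Lift of the bolt, rad: 0 drooping by its weight, at most 0.16. It tilts about a pin in the barrel 115 mm from the knob on the hinge side: 0.01 rad lifts the knob 1.15 mm. At 0 the nose hangs behind the lip, 16 mm below its top; it clears the lip once the knob is 10 mm up, the stop is at 18 mm: about 14 mm is right. It droops again when not held up.
- knob: Upright steel knob of the bolt, a pin 14 mm thick standing 48 mm above the origin, which lies on the rod's axis; z up along the pin, y along the rod to the hinge, x across the gate into the pen. Pinch it from above across the gate (along x), fingertips at least 12 mm above the origin (the rod is 12 mm thick). Nothing else is near it at that height within 40 mm.
- keeper: Fixed bent steel keeper on the latch post: open-topped trough of two cheeks (tops 155 mm above the bench, 20 mm apart) with a lip bent up between them on the gate side, its top 121 mm above the bench. Origin on the gate line at the pen's middle, 100 mm above the bench: trough centred at y = -145 mm, lip at y = -130 mm.
- bottle: Bystander: drinks bottle, 64 mm wide, 190 mm tall, standing loose; origin under it.
- spool: Bystander: spool, 60 mm wide, 40 mm tall, standing loose; origin under it.
- bin: Bystander: empty red bin 100 x 150 x 50 mm, loose; origin under it.
Things that resemble listed ones, but are neither listed nor needed, are in the scene too. Of the things that look like the headset, the middle-sized one is meant.

How it is judged:
By the outcome, as a careful person would: the job done as asked, in the order asked, and still so for the second after the job is handed in, while the arm keeps its last pose, push and grip.
It also fails if it takes over 54 s, if anything falls off the work surface, if the arm or the gripper's body presses on something with over 40 N, if the wrist force passes 120 N, or if a joint passes its speed limit or range.

### The arm

A 6-joint arm with a two-finger parallel gripper is mounted at the origin on the work surface. World frame = base frame: x ahead of the robot, y to its left, z up, the work surface at z = 0. Lengths are in m, angles in rad, forces in N, time in s.
With the tool pointing down it reaches from about 0.275 to 0.75 m from the base axis. Payload 10.2 kg.
Tool frame: the origin (TCP) lies between the finger pads; the fingertips stand 8 mm ahead of it and the grasp point (between the pads) lies 11 mm behind it (env.finger_overhang is the distance from the TCP to the fingertips, in m); z points along the fingers, y is the line along which they close (so a half turn about z gives the same grasp; the last joint's range is limited). The gripper opens to 85 mm and grips with 20 to 120 N. Pads are 22 mm wide; open, the fingers measure 114 mm over their backs; the gripper's body (76 mm by 85 mm) begins 54 mm behind the grasp point. The pads swing forward as they close: fully open they stand 13 mm farther back than shut.
Start: joints at [1.015, 0.313, 1.498, -0, 1.331, -0.223], TCP at [0.172, 0.496, 0.208] pointing down, gripper open.
Joint ranges: [-2.94, 2.94], [-0.97, 2.17], [0.19, 2.56], [-1.23, 4.37], [0.02, 3.11], [-2.88, 2.88]. Speed limits (rad/s): [2.39, 2.39, 3.01, 3.14, 3.14, 3.14].

### API

Orientations are given as [roll, pitch, yaw] about the fixed x, y, z axes, in that order (R = Rz(yaw) Ry(pitch) Rx(roll)).
In Python, from workcell import env gives the robot as it stands.
- The arm moves only by the shell command python3 -m jog 'ROWS' [FORCE]. ROWS is a JSON object of lists of equal length, an entry for each row: "dp": the shift along the tool's x, y, z in cm, a list of three; "dr": the turn, a rotation vector about the tool's x, y, z in degrees, a list of three; "gripper": the finger opening in cm, from 0 to 8.54. In form: {"dp": [[dx, dy, dz], ...], "dr": [[ax, ay, az], ...], "gripper": [gripper, ...]}. A call has 1 to 5 rows; each row is the pose to reach, as a shift and turn from the pose commanded when the call began, along the tool's axes at that moment; what a row does not reach only later rows make up. A row lasts 1/12 s, in which the tool goes at most 41.7 mm and 7.16 degrees, less where a joint would pass 70% of its speed; a pose out of reach is approached as far as the arm can. A call with a gripper value outside its range is refused whole. The fingers move at their own pace and stop on an object; FORCE is the grip in N (left out, the last holds). Time passes only in rows, so rows that repeat a pose let the fingers close. It gives the time, the measured TCP pose, the force, the opening and the grip force at its end, in the units of the state.
- env.observe(): the state, without advancing time (a new reading comes with each control period).
- env.snapshot(name): name is "side" or "top" or "wrist"; returns the picture (400x640x3 uint8, blue, green, red); there is no depth.
- env.calibration(name): a dict with "fovy" (degrees; the focal length in pixels is half the picture's height over the tangent of half this angle, whatever the lens; pixels are square), "cx", "cy" (the principal point, pixels), "rvec" (rotation vector, rad) and "tvec" (3), from world to camera coordinates, as OpenCV has them; the wrist camera has in their place "T_tool_cam" (4x4, takes a point from camera to tool coordinates, whose origin is the TCP and whose axes are the flange's). Camera axes: x right, y down, z forward; pixel columns grow to the right and rows downward; lengths in m; the calibration is good to about 2 mm. A picture is of the moment at which its call begins: read the wrist's pose just before it. calibration takes no time and is no camera call.
- env.close_job(): hands the job in; it is judged then, once.
The state is a dict: "time": time; "joint_pos": joint angles; "dq": joint speeds; "joint_efforts": joint torques, N m; "ee_pos": TCP position; "eef_rot": TCP orientation; "contact_force": force on the tool from outside, world axes, zero at the start; "wrist_torque": the same for the moment, N m; "gripper_width": finger opening in m; "grasp_force": force on a finger pad.
Only numpy, scipy, OpenCV 4.12 (cv2) and the standard library are available. Lean on these libraries where they do the work, as an engineer would, in place of code of your own. Each camera call takes 0.05 s, during which the arm holds its last target. There are 200 camera calls.

## Working session

There is one attempt and no reset: what is moved stays moved. The work goes in short steps, Python scripts to look and compute and a shell command to move; the robot and the scene stay as the last step left them, time stands still between calls to the robot, and variables do not carry over. Pictures are saved under pics/ and viewed, at most 12 in all, crops included, and the job is handed in when it is done.

```bash
ls; mkdir -p pics
cat > h.py <<'E'
import numpy as np, cv2, json
from workcell import env
from scipy.spatial.transform import Rotation as R
def cam(n, st=None):
    c=env.calibration(n); f=200/np.tan(np.radians(c["fovy"])/2)
    K=np.array([[f,0,c["cx"]],[0,f,c["cy"]],[0,0,1]])
    if "rvec" in c:
        Rm=cv2.Rodrigues(np.array(c["rvec"],float))[0]; t=np.array(c["tvec"],float).ravel()
    else:
        T=np.eye(4); T[:3,:3]=R.from_euler('xyz',st["eef_rot"]).as_matrix(); T[:3,3]=st["ee_pos"]
        W=np.linalg.inv(T@np.array(c["T_tool_cam"])); Rm=W[:3,:3]; t=W[:3,3]
    return K,Rm,t
def ray(C,u,v):
    K,Rm,t=C; d=Rm.T@np.linalg.inv(K)@np.array([u,v,1.]); return -Rm.T@t,d
def atz(C,u,v,z):
    o,d=ray(C,u,v); return o+d*(z-o[2])/d[2]
def proj(C,P):
    K,Rm,t=C; q=(np.atleast_2d(P)@Rm.T+t)@K.T; return q[:,:2]/q[:,2:]
def tri(*obs):
    A=np.zeros((3,3));b=np.zeros(3)
    for C,u,v in obs:
        o,d=ray(C,u,v); d/=np.linalg.norm(d); M=np.eye(3)-np.outer(d,d); A+=M;b+=M@o
    return np.linalg.solve(A,b)
def delta(p, rpy=None):
    st=env.observe(); Rt=R.from_euler('xyz',st["eef_rot"])
    print("dp cm",np.round(Rt.inv().apply(np.array(p)-st["ee_pos"])*100,2))
    if rpy is not None: print("dr deg",np.round(np.degrees((Rt.inv()*R.from_euler('xyz',rpy)).as_rotvec()),2))
E
python3 - <<'E'
from h import *
s=env.observe(); print(s); 
for n in("side","top"): cv2.imwrite(f"pics/{n}0.png",env.snapshot(n)); print(env.calibration(n))
print(env.calibration("wrist"), env.finger_overhang)
E
```

```text
pics
{'time': 0.0, 'joint_pos': array([ 1.01457006e+00,  3.13467975e-01,  1.49839511e+00,  2.34373366e-05,
        1.33097658e+00, -2.23369108e-01]), 'dq': array([-0.00060162, -0.00061175, -0.00077584,  0.00070545, -0.00166322,
        0.00014654]), 'joint_efforts': array([-6.36064324e-04, -4.12246764e+01, -2.59750164e+01, -2.02876859e-04,
        3.94647679e-03, -1.56751838e-05]), 'ee_pos': array([0.17138917, 0.49595949, 0.20724169]), 'eef_rot': array([-3.14038167e+00, -2.98427042e-04,  2.80872974e+00]), 'contact_force': array([0.64131382, 0.54614323, 0.43952803]), 'wrist_torque': array([ 0.06799915,  0.01824028, -0.02773337]), 'grasp_force': 0.0, 'gripper_width': 0.0855109041019332}
{'fovy': 55.13955610752601, 'cx': 316.93890946165834, 'cy': 199.93518068126568, 'rvec': array([ 0.26825672, -2.73168849,  1.33158867]), 'tvec': array([0.46053566, 0.07991982, 1.47669737])}
{'fovy': 49.35588308322412, 'cx': 319.717330626482, 'cy': 198.2072169744884, 'rvec': array([ 2.2241199 , -2.16460936,  0.0557539 ]), 'tvec': array([0.09707947, 0.47830516, 1.66867838])}
{'fovy': 58.07595000572377, 'cx': 314.81108717017463, 'cy': 196.5117923568834, 'T_tool_cam': array([[-5.37679422e-05, -9.49138600e-01, -3.14858564e-01,
         8.11932134e-02],
       [ 9.99999569e-01, -3.42975284e-04,  8.63127746e-04,
        -1.38682121e-03],
       [-9.27216566e-04, -3.14858381e-01,  9.49138209e-01,
        -1.66600654e-01],
       [ 0.00000000e+00,  0.00000000e+00,  0.00000000e+00,
         1.00000000e+00]])} 0.008
```

View pics/side0.png

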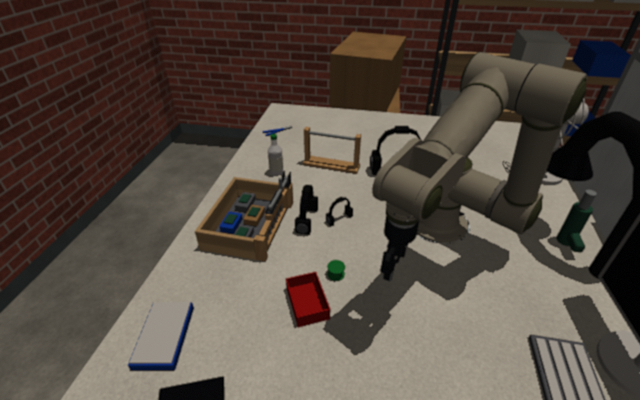

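View pics/top0.png

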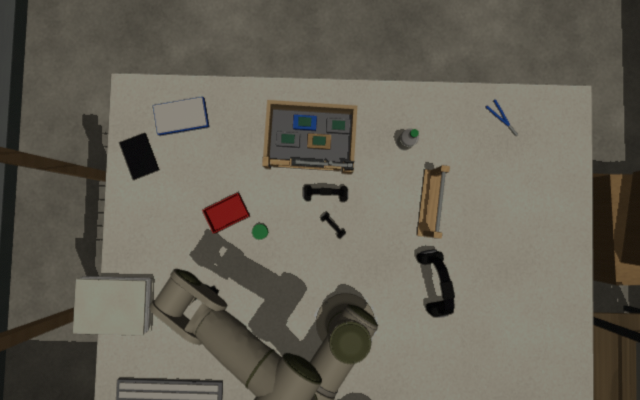

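The side picture shows the pen at (245,215), the rail at (333,150), and the red bin at (307,298). Headset-like things in the top picture are A (325,191), in front of the gate and mid-sized; B (333,225), small; and C (437,283), large. By size and by standing at the gate, A is meant. I'll check that in a close crop.

Run:
```python
from h import *
im=cv2.imread("pics/top0.png")[90:250,250:460]
cv2.imwrite("pics/topc.png",cv2.resize(im,(788,600),interpolation=cv2.INTER_CUBIC))
C=cam("top");
for n,u,v in(("A",305,191),("A",347,191),("B",322,215),("B",343,236),("C",425,258),("C",440,312)): print(n,atz(C,u,v,.05).round(3))
im=cv2.imread("pics/side0.png")[110:270,180:393]
cv2.imwrite("pics/sidec.png",cv2.resize(im,(798,600),interpolation=cv2.INTER_CUBIC))
```

```text
A [0.499 0.166 0.05 ]
A [0.504 0.008 0.05 ]
B [0.41 0.1  0.05]
B [0.334 0.019 0.05 ]
C [ 0.26  -0.291  0.05 ]
C [ 0.061 -0.349  0.05 ]
```

View pics/topc.png

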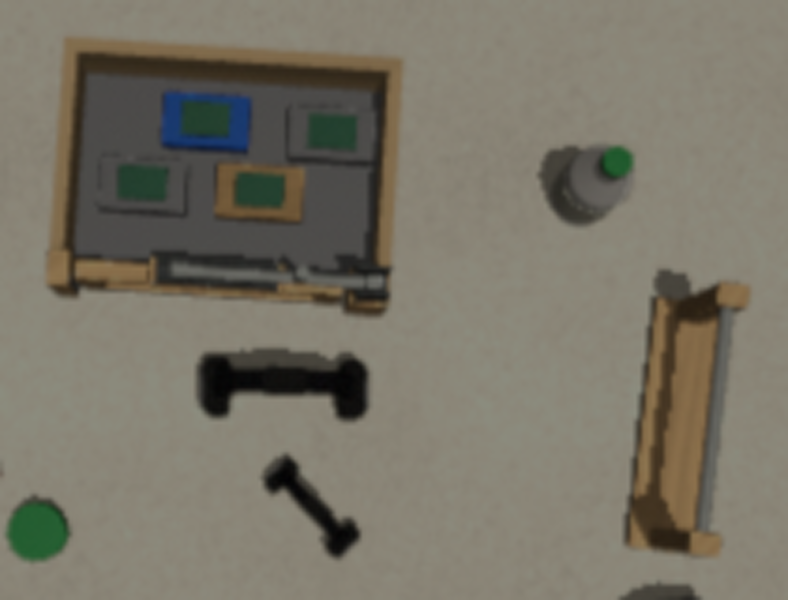

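View pics/sidec.png

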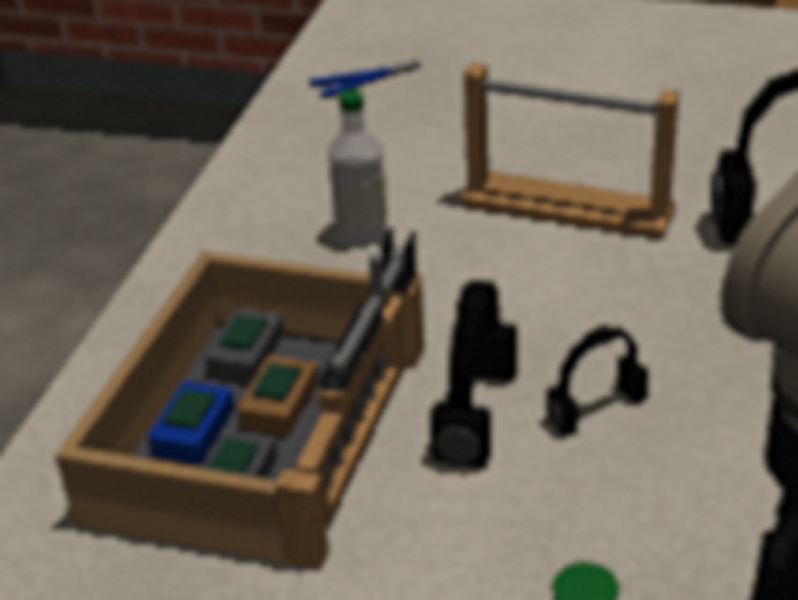

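The crops confirm A: cups at (215,384) and (350,388), crown at (283,378) in the top crop, about 160 mm wide. B is only about 115 mm and C about 210 mm. Rail post tops are at (733,295) and (705,544).

Run:
```python
from h import *
T=cam("top");S=cam("side")
t=lambda u,v:(250+(u+.5)/3.752-.5,90+(v+.5)/3.75-.5)
s=lambda u,v:(180+(u+.5)/3.746-.5,110+(v+.5)/3.75-.5)
for n,u,v,z in (("crown",283,378,.156),("cupL",215,382,.066),("cupR",350,386,.066),("postT",733,295,.178),("postB",705,544,.178),("hingepost",61,268,.1),("latchpost",367,285,.12),("bottlecap",617,161,.19),("spool",38,530,.04),("penL back",70,45,.09),("penR back",397,65,.09)): print(n,atz(T,*t(u,v),z).round(4))
print("crown tri",tri((T,*t(283,378)),(S,*s(478,290))).round(4))
print("post far",tri((T,*t(733,295)),(S,*s(476,70))).round(4))
print("post near",tri((T,*t(705,544)),(S,*s(667,95))).round(4))
```

```text
crown [0.4961 0.0916 0.156 ]
cupL [0.4965 0.1584 0.066 ]
cupR [0.4962 0.0237 0.066 ]
postT [ 0.5833 -0.3249  0.178 ]
postB [ 0.3514 -0.3019  0.178 ]
hingepost [0.6022 0.3114 0.1   ]
latchpost [0.591  0.0124 0.12  ]
bottlecap [ 0.7039 -0.2124  0.19  ]
spool [0.3438 0.3334 0.04  ]
penL back [0.8266 0.3112 0.09  ]
penR back [ 0.8152 -0.0139  0.09  ]
crown tri [0.4913 0.0908 0.1577]
post far [ 0.5828 -0.3272  0.1709]
post near [ 0.3505 -0.3032  0.1737]
```

```bash
python3 -m jog '{"dp":[[-3,-2,-2],[-6,-4,-4],[-9,-6,-6],[-12,-8,-8],[-14,-9,-10]],"dr":[[0,0,7],[0,0,14],[0,0,21],[0,0,28],[0,0,35]],"gripper":[8.5,8.5,8.5,8.5,8.5]}' 30
python3 -c "
from h import *
delta([.495,.0914,.30],[np.pi,0,np.pi/2])"
```

```text
time: 0.52
ee_pos: [0.2754, 0.363, 0.3087]
eef_rot: [-3.141, 0.001, 2.191]
contact_force: [-0.5, 0.4, -0.1]
gripper_width: 0.0851
grasp_force: 0.0
dp cm [-34.87   2.1    0.89]
dr deg [-1.000e-02  4.000e-02  3.552e+01]
```

```bash
python3 -m jog '{"dp":[[-4,0.2,0],[-8,0.4,0],[-12,0.6,0],[-16,0.8,0],[-20,1.0,0]],"dr":[[0,0,7],[0,0,14],[0,0,21],[0,0,28],[0,0,35]],"gripper":[8.5,8.5,8.5,8.5,8.5]}' | head -3
python3 -c "
from h import *
delta([.495,.0914,.29],[np.pi,0,np.pi/2])"
```

```text
time: 0.93
ee_pos: [0.4006, 0.2075, 0.3077]
eef_rot: [-3.141, -0.0, 1.581]
dp cm [-11.71   9.32   1.77]
dr deg [-0.01 -0.    0.59]
```

```bash
python3 -m jog '{"dp":[[-3.5,2.7,0.5],[-7,5.4,1],[-11,9,1.5],[-11,9,1.5],[-11,9,1.5]],"dr":[[0,0,0.6],[0,0,0.6],[0,0,0.6],[0,0,0.6],[0,0,0.6]],"gripper":[8.5,8.5,8.5,8.5,8.5]}' | head -3
python3 -c "
from h import *
delta([.495,.0914,.29],[np.pi,0,np.pi/2])
C=cam('wrist',env.observe()); im=env.snapshot('wrist'); cv2.imwrite('pics/w0.png',im)
print(proj(C,[[.495,.0914,.156],[.495,.1584,.066],[.495,.0237,.066]]))"
```

```text
time: 1.35
ee_pos: [0.4933, 0.0978, 0.2912]
eef_rot: [-3.139, 0.001, 1.572]
dp cm [-0.64  0.17  0.12]
dr deg [-0.14  0.03  0.09]
[[317.87728497 181.43646993]
 [317.66610651  96.37550474]
 [317.20479589 216.06296859]]
```

View pics/w0.png

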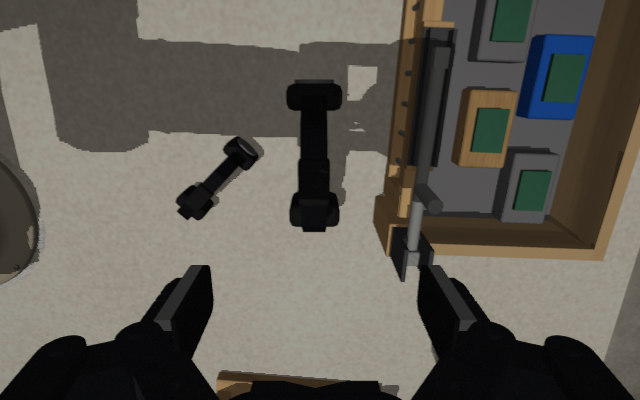

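The wrist picture shows the headset's arch from (314,95) to (316,211), so x is about 0.492 and yaw about 0. The bolt's knob top is at (433,207) and the keeper at (412,255).

```bash
python3 -m jog '{"dp":[[-0.1,-0.1,3],[-0.1,-0.1,6]],"dr":[[0.1,0,0],[0.1,0,0]],"gripper":[8.5,8.5]}' | head -3
python3 -m jog '{"dp":[[0,0,0],[0,0,0]],"dr":[[0,0,0],[0,0,0]],"gripper":[8.5,8.5]}' | head -3
python3 -c "
from h import *
delta([.4925,.091,.150],[np.pi,0,np.pi/2])"
```

```text
time: 1.57
ee_pos: [0.4907, 0.1004, 0.2331]
eef_rot: [3.14, -0.0, 1.577]
time: 1.73
ee_pos: [0.4899, 0.1006, 0.2329]
eef_rot: [-3.138, -0.0, 1.578]
dp cm [-0.96  0.28  8.29]
dr deg [-0.21 -0.01  0.4 ]
```

```bash
python3 -m jog '{"dp":[[-1,0.3,3],[-1,0.3,6],[-1,0.3,8.3],[-1,0.3,8.3]],"dr":[[0,0,0.4],[0,0,0.4],[0,0,0.4],[0,0,0.4]],"gripper":[8.5,8.5,8.5,8.5]}'
python3 -c "
from h import *
delta([.4925,.091,.150],[np.pi,0,np.pi/2])"
```

```text
time: 2.07
ee_pos: [0.4924, 0.0902, 0.1481]
eef_rot: [-3.136, -0.0, 1.57]
contact_force: [-0.4, -0.3, 0.1]
gripper_width: 0.0847
grasp_force: 0.0
dp cm [ 0.08  0.01 -0.19]
dr deg [-0.35 -0.01 -0.04]
```

```bash
python3 -m jog '{"dp":[[0,0,-0.2],[0,0,-0.2],[0,0,-0.2],[0,0,-0.2],[0,0,-0.2]],"dr":[[0,0,0],[0,0,0],[0,0,0],[0,0,0],[0,0,0]],"gripper":[1,1,1,1,1]}' 45
python3 -m jog '{"dp":[[0,0,0],[0,0,0],[0,0,0],[0,0,0],[0,0,0]],"dr":[[0,0,0],[0,0,0],[0,0,0],[0,0,0],[0,0,0]],"gripper":[1,1,1,1,1]}'
```

```text
time: 2.48
ee_pos: [0.494, 0.0899, 0.1528]
eef_rot: [3.142, 0.0, 1.57]
contact_force: [-0.4, -0.8, -0.5]
gripper_width: 0.0253
grasp_force: 0.0
time: 2.9
ee_pos: [0.4936, 0.0898, 0.1518]
eef_rot: [-3.14, 0.0, 1.57]
contact_force: [-0.1, -0.7, -0.3]
gripper_width: 0.0102
grasp_force: 0.0
```

```bash
python3 -c "
from h import *
C=cam('wrist',env.observe()); a=env.snapshot('wrist'); b=env.snapshot('side')[110:270,230:443]
cv2.imwrite('pics/w1.png',np.vstack([cv2.resize(a,(480,300)),cv2.resize(b,(480,300))]))
print(proj(C,[[.4925,.091,.156],[.495,.0914,.156],[.4925,.07,.156]]))"
```

```text
[[313.88730929 243.90048764]
 [318.92509466 243.16661581]
 [313.97341641 280.9417649 ]]
```

View pics/w1.png

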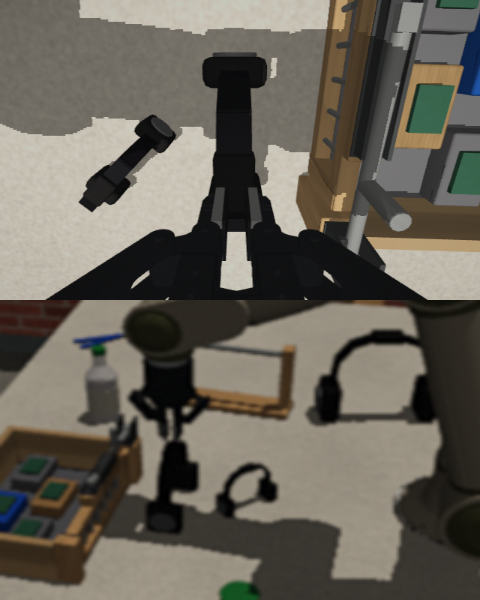

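The fingers closed to 1 cm with no grip, over the crown at (313,240) in the wrist picture. The headset still stands untouched, so the tips are above the pad. I'll touch down gently to find its height.

```bash
for i in 1 2 3; do python3 -m jog '{"dp":[[0,0,0.15],[0,0,0.3]],"dr":[[0,0,0],[0,0,0]],"gripper":[1,1]}'|grep -v rot; done
```

```text
time: 3.17
ee_pos: [0.4936, 0.0898, 0.1487]
contact_force: [0.6, 0.2, -1.0]
gripper_width: 0.01
grasp_force: 0.0
time: 3.33
ee_pos: [0.4935, 0.0898, 0.1455]
contact_force: [1.4, -0.6, -1.1]
gripper_width: 0.0101
grasp_force: 0.0
time: 3.5
ee_pos: [0.4936, 0.0898, 0.1426]
contact_force: [-0.2, -0.1, 0.2]
gripper_width: 0.0098
grasp_force: 0.0
```

```bash
python3 -c "
from h import *
st=env.observe();C=cam('wrist',st); a=env.snapshot('wrist'); b=env.snapshot('side'); cv2.imwrite('pics/w2f.png',a);cv2.imwrite('pics/s2f.png',b)
g=lambda i:np.uint8(255*(i/255.)**.45)
a=g(cv2.resize(a[190:400,210:420],(600,600),interpolation=cv2.INTER_CUBIC));
b=g(cv2.resize(b[165:235,280:303],(200,600),interpolation=cv2.INTER_CUBIC))
cv2.imwrite('pics/w2.png',np.hstack([a,b]))
T=R.from_euler('xyz',st['eef_rot']).as_matrix()
for z in(-.011,0,.008): print(z,proj(C,[st['ee_pos']+T@np.array([x,y,z]) for x in(-.011,.011) for y in(-.005,.005)]).round(0).tolist())
print(proj(cam('side'),[st['ee_pos'],st['ee_pos']-[0,0,.008],[.4925,.091,.156]]))
"
```

```text
-0.011 [[306.0, 273.0], [326.0, 273.0], [306.0, 231.0], [327.0, 231.0]]
0 [[306.0, 262.0], [326.0, 262.0], [306.0, 222.0], [326.0, 222.0]]
0.008 [[307.0, 255.0], [325.0, 255.0], [306.0, 217.0], [326.0, 217.0]]
[[305.51012802 190.01984726]
 [305.56033518 191.7765968 ]
 [305.6370301  187.26535073]]
```

View pics/w2.png

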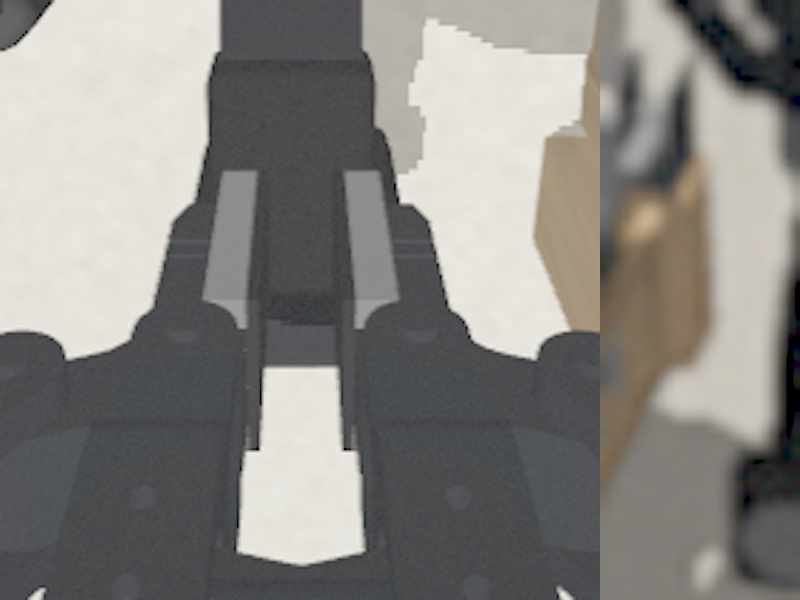

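The crop shows the tips at about row 249, some 30 mm nearer the camera than a TCP+8 mm tip would project, with the pad still beyond them. So I'll keep lowering in small steps until they touch.

```bash
python3 -m jog '{"dp":[[0,0,0.2]],"dr":[[0,0,0]],"gripper":[1]}'|egrep "pos|contact"
python3 -m jog '{"dp":[[0,0,0.2]],"dr":[[0,0,0]],"gripper":[1]}'|egrep "pos|contact"
python3 -m jog '{"dp":[[0,0,0.2]],"dr":[[0,0,0]],"gripper":[1]}'|egrep "pos|contact"
```

```text
ee_pos: [0.4938, 0.0898, 0.141]
contact_force: [0.1, 1.0, -0.3]
ee_pos: [0.4937, 0.0898, 0.1387]
contact_force: [-0.7, -0.1, 1.1]
ee_pos: [0.4936, 0.0898, 0.1366]
contact_force: [0.3, 0.4, -0.4]
```

```bash
python3 -c "
from h import *
W=cam('wrist',env.observe())
for z in(.156,.141,.12):print(z,proj(W,[[.4925,.1124,z],[.4925,.0704,z]]).round(0).tolist())
b=cv2.imread('pics/s2f.png')[120:240,240:400]
b=np.uint8(255*(b/255.)**.5)
cv2.imwrite('pics/s2c.png',cv2.resize(b,(800,600),interpolation=cv2.INTER_CUBIC))
print(proj(cam('side'),[[.4936,.0898,z] for z in(.1426,.1346,.18)]))
"
```

```text
0.156 [[314.0, 215.0], [314.0, 297.0]]
0.141 [[314.0, 203.0], [314.0, 281.0]]
0.12 [[314.0, 190.0], [314.0, 261.0]]
[[305.49865905 190.01028915]
 [305.54890659 191.76707567]
 [305.25897483 181.63029675]]
```

View pics/s2c.png

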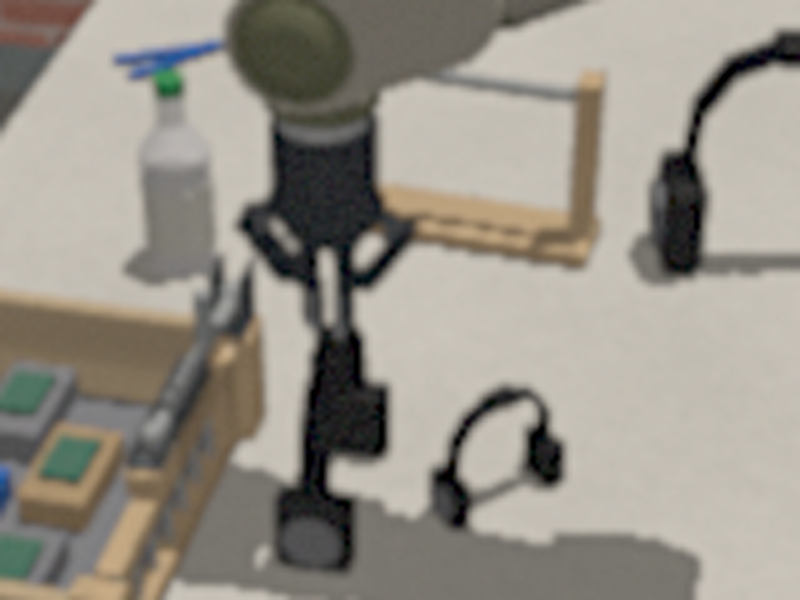

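The side crop shows the finger tips at (335,325), pixel (307,185), just above the crown. That puts them about 30 mm higher than the reported TCP implies. I'll continue the touch in 1 mm steps.

```bash
python3 -m jog '{"dp":[[0,0,0.1]],"dr":[[0,0,0]],"gripper":[1]}'|egrep "pos|contact"
python3 -m jog '{"dp":[[0,0,0.1]],"dr":[[0,0,0]],"gripper":[1]}'|egrep "pos|contact"
python3 -m jog '{"dp":[[0,0,0.1]],"dr":[[0,0,0]],"gripper":[1]}'|egrep "pos|contact"
python3 -m jog '{"dp":[[0,0,0.1]],"dr":[[0,0,0]],"gripper":[1]}'|egrep "pos|contact"
```

```text
ee_pos: [0.4935, 0.0898, 0.1354]
contact_force: [0.2, -0.0, -0.6]
ee_pos: [0.4935, 0.0898, 0.1346]
contact_force: [0.3, -0.4, -0.7]
ee_pos: [0.4936, 0.0898, 0.1337]
contact_force: [0.3, 1.0, -0.8]
ee_pos: [0.4936, 0.0898, 0.1328]
contact_force: [-1.5, 0.4, 13.2]
```

Contact came at TCP z = 0.133 with tips at 0.156, so the tips really stand about 23 mm behind the reported TCP. For the crown grasp I'll use z ≈ 0.118.

```bash
python3 -m jog '{"dp":[[0.1,0,-0.5],[0.1,0,-0.5],[0.1,0,-0.5],[0.1,0,-0.5],[0.1,0,-0.5]],"dr":[[0,0,0],[0,0,0],[0,0,0],[0,0,0],[0,0,0]],"gripper":[6,6,6,6,6]}'|egrep "pos|contact|width"
python3 -m jog '{"dp":[[0,0,0.5],[0,0,1.0],[0,0,1.5],[0,0,2.0],[0,0,2.0]],"dr":[[0,0,0],[0,0,0],[0,0,0],[0,0,0],[0,0,0]],"gripper":[6,6,6,6,6]}'|egrep "pos|contact|width"
python3 -m jog '{"dp":[[0,0,0],[0,0,0],[0,0,0],[0,0,0],[0,0,0]],"dr":[[0,0,0],[0,0,0],[0,0,0],[0,0,0],[0,0,0]],"gripper":[1,1,1,1,1]}' 45
```

```text
ee_pos: [0.4935, 0.0908, 0.1378]
contact_force: [-0.4, -0.3, -0.9]
gripper_width: 0.0597
ee_pos: [0.4929, 0.0908, 0.1165]
contact_force: [-1.1, 0.2, 0.5]
gripper_width: 0.0602
time: 5.43
ee_pos: [0.4937, 0.0908, 0.1182]
eef_rot: [-3.141, 0.0, 1.57]
contact_force: [-1.5, -0.1, 2.5]
gripper_width: 0.0267
grasp_force: 45.0
```

```bash
python3 -m jog '{"dp":[[0,0,-1],[0,0,-4],[0,0,-7],[0,0,-10],[0,0,-13]],"dr":[[0,0,0],[0,0,0],[0,0,0],[0,0,0],[0,0,0]],"gripper":[1,1,1,1,1]}'|egrep "pos|contact|width|grasp"
python3 -m jog '{"dp":[[0,0,-3],[0,0,-6],[0,0,-8],[-3,0,-8],[-6,0,-8]],"dr":[[0,0,0],[0,0,0],[0,0,0],[0,0,0],[0,0,0]],"gripper":[1,1,1,1,1]}'|egrep "pos|contact|width|grasp"
python3 -m jog '{"dp":[[-3,0,0],[-6,0,0],[-9,0,0],[-12,0,0],[-15,0,0]],"dr":[[0,0,1],[0,0,2],[0,0,3],[0,0,4],[0,0,5.7]],"gripper":[1,1,1,1,1]}'|egrep "pos|contact|width|grasp"
python3 -c "
from h import *
delta([.467,-.3143,.325],[np.pi,0,np.pi/2-np.radians(5.7)])"
```

```text
ee_pos: [0.4934, 0.0909, 0.2497]
contact_force: [0.5, -0.4, -2.1]
gripper_width: 0.027
grasp_force: 45.0
ee_pos: [0.4938, 0.0309, 0.3295]
contact_force: [0.0, -1.2, -2.4]
gripper_width: 0.0272
grasp_force: 45.0
ee_pos: [0.4932, -0.1205, 0.3283]
contact_force: [0.3, 0.5, -1.6]
gripper_width: 0.0268
grasp_force: 45.0
dp cm [-19.54  -0.64   0.33]
dr deg [-0.1   0.01 -0.12]
```

```bash
python3 -m jog '{"dp":[[-4,-0.2,0],[-8,-0.3,0],[-12,-0.4,0],[-16,-0.5,0],[-19.5,-0.6,0]],"dr":[[0,0,0],[0,0,0],[0,0,0],[0,0,0],[0,0,0]],"gripper":[1,1,1,1,1]}'|egrep "contact|width|grasp"
python3 -m jog '{"dp":[[0,0,0],[0,0,0]],"dr":[[0,0,0],[0,0,0]],"gripper":[1,1]}'|egrep "pos|contact|grasp"
python3 -c "
from h import *
T=cam('top')
t=lambda u,v:(250+(u+.5)/3.752-.5,90+(v+.5)/3.75-.5)
a=atz(T,*t(730,308),.158);b=atz(T,*t(706,533),.158);print(a,b,(a+b)/2)
im=cv2.imread('pics/top0.png')
for r in (180,195,210,225): print(r,[tuple(int(c) for c in p) for p in im[r,432:448]])
delta([.467,-.3143,.325],[np.pi,0,np.pi/2-np.radians(5.7)])"
```

```text
contact_force: [0.9, 0.8, -2.4]
gripper_width: 0.027
grasp_force: 45.0
ee_pos: [0.4674, -0.3138, 0.3275]
contact_force: [0.0, 0.3, -2.1]
grasp_force: 45.1
[ 0.57351423 -0.32797133  0.158     ] [ 0.36117196 -0.3081134   0.158     ] [ 0.46734309 -0.31804236  0.158     ]
180 [(72, 106, 132), (71, 105, 131), (71, 104, 131), (72, 107, 133), (70, 104, 130), (70, 104, 129), (70, 104, 130), (69, 102, 127), (60, 86, 106), (68, 77, 83), (85, 90, 91), (92, 98, 98), (93, 101, 102), (112, 125, 129), (120, 133, 138), (120, 134, 138)]
195 [(73, 107, 133), (73, 108, 134), (71, 104, 130), (70, 103, 129), (71, 105, 132), (71, 105, 131), (63, 92, 114), (62, 74, 83), (80, 85, 86), (92, 98, 98), (94, 100, 101), (111, 123, 127), (119, 133, 137), (121, 134, 138), (119, 132, 137), (119, 133, 138)]
210 [(68, 102, 128), (69, 103, 128), (73, 108, 134), (74, 110, 136), (73, 107, 132), (59, 79, 95), (74, 81, 84), (93, 99, 99), (94, 100, 101), (101, 112, 115), (117, 130, 133), (121, 135, 138), (121, 135, 139), (123, 137, 139), (124, 138, 138), (122, 136, 139)]
225 [(71, 106, 132), (74, 108, 135), (73, 108, 134), (59, 83, 101), (70, 77, 82), (88, 94, 94), (93, 99, 99), (92, 100, 103), (112, 125, 129), (118, 132, 137), (119, 133, 138), (119, 133, 138), (117, 131, 136), (118, 132, 137), (119, 133, 138), (120, 134, 138)]
dp cm [-0.05 -0.04  0.25]
dr deg [-0.15 -0.05 -0.22]
```

```bash
python3 -m jog '{"dp":[[-0.1,0,3],[-0.1,0,6],[-0.1,0,9],[-0.1,0,12],[-0.1,0,15]],"dr":[[0,0,0],[0,0,0],[0,0,0],[0,0,0],[0,0,0]],"gripper":[1,1,1,1,1]}'|egrep "pos|contact|width|grasp"
python3 -m jog '{"dp":[[0,0,1],[0,0,2],[0,0,3],[0,0,3],[0,0,3]],"dr":[[0,0,0],[0,0,0],[0,0,0],[0,0,0],[0,0,0]],"gripper":[1,1,1,1,1]}'|egrep "pos|contact|grasp"
```

```text
ee_pos: [0.468, -0.312, 0.1772]
contact_force: [0.5, 0.0, -1.8]
gripper_width: 0.0268
grasp_force: 45.1
ee_pos: [0.4681, -0.3137, 0.1487]
contact_force: [0.9, -0.1, -3.1]
grasp_force: 45.1
```

```bash
python3 -m jog '{"dp":[[-0.2,0,0.2],[-0.2,0,0.3]],"dr":[[0,0,0],[0,0,0]],"gripper":[1,1]}'|egrep "pos|contact"
python3 -m jog '{"dp":[[0,0,0.1],[0,0,0.1]],"dr":[[0,0,0],[0,0,0]],"gripper":[1,1]}'|egrep "pos|contact"
python3 -m jog '{"dp":[[0,0,0.1],[0,0,0.1]],"dr":[[0,0,0],[0,0,0]],"gripper":[1,1]}'|egrep "pos|contact"
python3 -m jog '{"dp":[[0,0,0.05],[0,0,0.05]],"dr":[[0,0,0],[0,0,0]],"gripper":[1,1]}'|egrep "pos|contact"
```

```text
ee_pos: [0.4678, -0.3162, 0.1457]
contact_force: [1.2, -0.4, -2.2]
ee_pos: [0.4675, -0.3157, 0.144]
contact_force: [-0.8, 0.7, -1.8]
ee_pos: [0.4676, -0.3157, 0.143]
contact_force: [0.1, 0.0, -0.1]
ee_pos: [0.4676, -0.3157, 0.1429]
contact_force: [-0.3, 1.0, 3.3]
```

Resting on the bar at z = 0.143, as predicted. I'll open gently, rise, and look.

```bash
python3 -m jog '{"dp":[[0,0,0],[0,0,0],[0,0,0],[0,0,0],[0,0,0]],"dr":[[0,0,0],[0,0,0],[0,0,0],[0,0,0],[0,0,0]],"gripper":[3.2,3.8,4.4,5,5.6]}' 30|egrep "pos|contact|width"
python3 -m jog '{"dp":[[0,0,-1],[0,0,-3],[0,0,-6],[0,0,-10],[0,0,-13]],"dr":[[0,0,0],[0,0,0],[0,0,0],[0,0,0],[0,0,0]],"gripper":[5.6,5.6,5.6,5.6,5.6]}'|egrep "pos|contact|width"
python3 -m jog '{"dp":[[4,0,-0.5],[8,0,-0.5],[12,0,-0.5],[16,0,-0.5],[20,0,-0.5]],"dr":[[0,0,-1],[0,0,-2],[0,0,-3],[0,0,-4],[0,0,-6]],"gripper":[5,5,5,5,5]}'|egrep "pos|contact|width"
python3 -c "
from h import *
s=env.observe();print(s['ee_pos'],s['eef_rot']);np.save('st1.npy',np.r_[s['ee_pos'],s['eef_rot']])
a=env.snapshot('wrist');cv2.imwrite('pics/w3f.png',a);b=env.snapshot('side');cv2.imwrite('pics/s3f.png',b)
c=env.snapshot('top');cv2.imwrite('pics/t3f.png',c)
g=lambda i:np.uint8(255*(i/255.)**.6)
r=np.hstack([cv2.resize(b[110:210,280:400],(360,300),interpolation=cv2.INTER_CUBIC),cv2.resize(c[140:257,370:510],(360,300),interpolation=cv2.INTER_CUBIC)])
cv2.imwrite('pics/v3.png',g(np.vstack([cv2.resize(a[:,150:630],(360,300)) if 0 else np.pad(a[0:300],((0,0),(0,80),(0,0))),r])))"
```

```text
ee_pos: [0.4675, -0.3156, 0.1423]
contact_force: [0.5, 0.2, 0.6]
gripper_width: 0.056
ee_pos: [0.4677, -0.3156, 0.2761]
contact_force: [-0.2, 0.4, 0.5]
gripper_width: 0.056
ee_pos: [0.4876, -0.1148, 0.2783]
contact_force: [1.1, 0.2, -0.5]
gripper_width: 0.0506
[ 0.48757433 -0.11479749  0.27829025] [-3.14088603e+00  4.78170116e-04  1.57520372e+00]
```

View pics/v3.png

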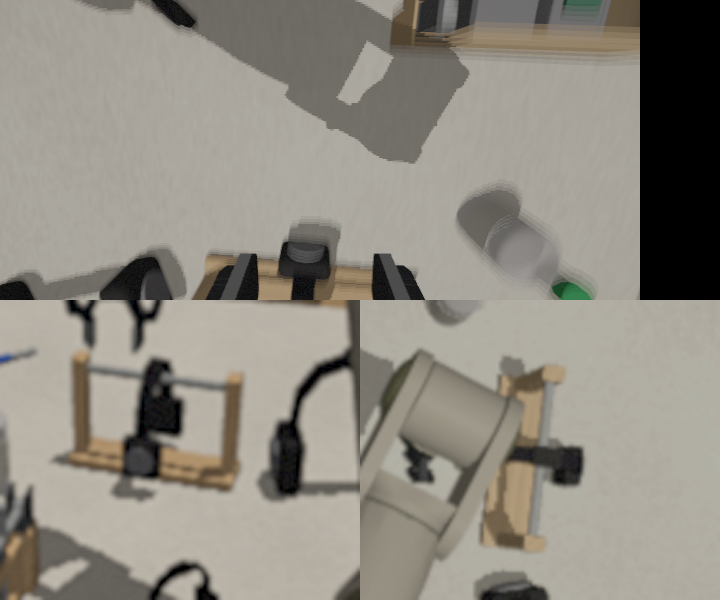

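The headset hangs on the rail, astride the bar with its cups either side: it is at (155,410) in the side tile and (545,460) in the top tile. Next I'll locate the knob from the two earlier wrist pictures.

Run:
```python
from h import *
s0=dict(ee_pos=[.4933,.0978,.2912],eef_rot=[-3.140,0,1.572]); s1=dict(ee_pos=[.4936,.0898,.1518],eef_rot=[-3.141,0,1.57])
A=cam('wrist',s0);B=cam('wrist',s1)
k=tri((A,434,207),(B,533,295)); print("knob top",k)
for C,u,v in((A,434,207),(B,533,295)): print(atz(C,u,v,.165),atz(C,u,v,.155))
t=lambda u,v:(250+(u+.5)/3.752-.5,90+(v+.5)/3.75-.5)
T=cam('top');S=cam('side')
# hinge & latch geometry: pen corners at z=.09 (outer)
L=atz(T,*t(66,40),.09);Rr=atz(T,*t(401,60),.09);print("pen back corners",L,Rr,np.linalg.norm(L-Rr),np.degrees(np.arctan2(*(Rr-L)[:2])))
print("knob proj top",proj(T,k),"side",proj(S,k))
```

```text
knob top [0.59087385 0.07637152 0.17853195]
[0.59545582 0.07126386 0.165     ] [0.59896061 0.06763338 0.155     ]
[0.60050231 0.06757284 0.165     ] [0.60750189 0.06092407 0.155     ]
pen back corners [0.83147941 0.31538562 0.09      ] [ 0.82034499 -0.01775814  0.09      ] 0.33332977554387605 -178.08575784331114
knob proj top [[330.21561128 163.04333495]] side [[280.13005372 176.94923626]]
```

```bash
python3 -m jog '{"dp":[[3,2,0],[7,4,0],[11,6.5,0],[15,8.5,1],[19,10.4,2]],"dr":[[0,0,1],[0,0,2],[0,0,2],[0,0,2],[0,0,2]],"gripper":[5,5,5,5,5]}'|egrep "pos|contact|width"
python3 -m jog '{"dp":[[0,0,0],[0,0,0]],"dr":[[0,0,0],[0,0,0]],"gripper":[5,5]}'|egrep "pos|contact|width"
python3 -c "
from h import *
s=env.observe();print(s['ee_pos'],s['eef_rot']);C=cam('wrist',s)
a=env.snapshot('wrist');cv2.imwrite('pics/w4f.png',a)
print(proj(C,[[.5909,.0764,.1785],[.5909,.0764,.13]]))
c=a[100:340,160:480]
cv2.imwrite('pics/v4.png',cv2.resize(np.uint8(255*(c/255.)**.6),(800,600),interpolation=cv2.INTER_CUBIC))"
```

```text
ee_pos: [0.5854, 0.06, 0.2612]
contact_force: [1.1, -0.0, -0.3]
gripper_width: 0.0499
ee_pos: [0.5845, 0.0599, 0.2599]
contact_force: [-0.3, -0.5, 0.4]
gripper_width: 0.05
[0.58452447 0.05986741 0.25985846] [-3.13840575e+00  3.65238070e-04  1.54135858e+00]
[[324.35246991 170.94389186]
 [323.08391897 156.60195172]]
```

View pics/v4.png

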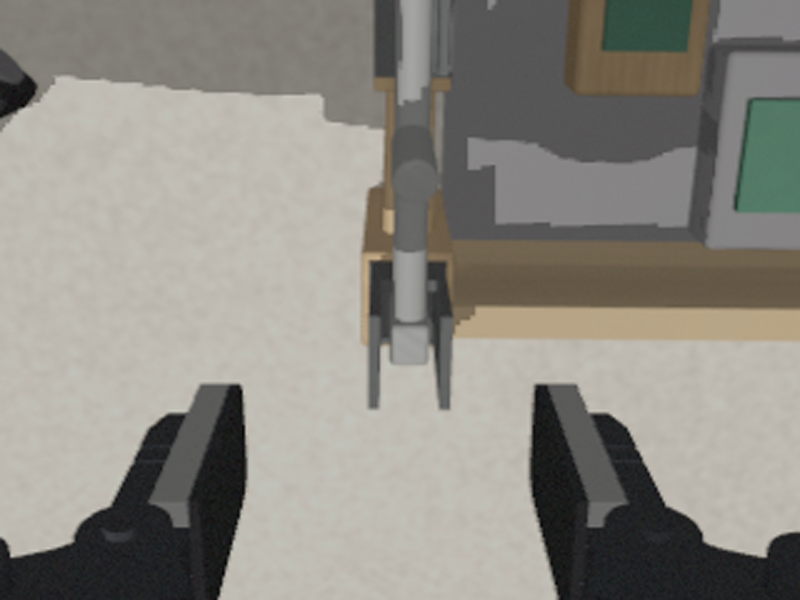

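The knob top is at (415,180) in the crop, pixel (326,172), against a prediction of (324,171): the knob is at about (0.592, 0.0755). The rod is parallel to the tool's x axis.

```bash
python3 -c "
from h import *
s=env.observe();C=cam('wrist',s)
print(atz(C,326,172,.1785),atz(C,326,172,.172))
delta([.592,.0755,.18],[np.pi,0,np.pi/2-np.radians(1.9)])"
```

```text
[0.59202772 0.07420597 0.1785    ] [0.59216892 0.07252528 0.172     ]
dp cm [1.71 0.73 8.05]
dr deg [-0.12  0.03  0.11]
```

```bash
python3 -m jog '{"dp":[[1.6,0.7,2],[1.6,0.7,5],[1.6,0.7,8],[1.6,0.7,8],[1.6,0.7,8]],"dr":[[0,0,0],[0,0,0],[0,0,0],[0,0,0],[0,0,0]],"gripper":[5,5,5,5,5]}'|egrep "pos|contact|rot"
python3 -c "
from h import *
delta([.592,.0745,.124],[np.pi,0,np.pi/2-np.radians(1.9)])"
```

```text
ee_pos: [0.5913, 0.0736, 0.181]
eef_rot: [-3.139, 0.0, 1.538]
contact_force: [0.4, -0.3, 0.2]
dp cm [0.09 0.08 5.7 ]
dr deg [-0.17  0.01  0.  ]
```

```bash
python3 -m jog '{"dp":[[0.1,0.1,2],[0.1,0.1,3.5],[0.1,0.1,5],[0.1,0.1,5.7],[0.1,0.1,5.7]],"dr":[[0,0,0],[0,0,0],[0,0,0],[0,0,0],[0,0,0]],"gripper":[5,5,5,5,5]}'|egrep "pos|contact|rot"
python3 -m jog '{"dp":[[0,0,0],[0,0,0],[0,0,0],[0,0,0],[0,0,0]],"dr":[[0,0,0],[0,0,0],[0,0,0],[0,0,0],[0,0,0]],"gripper":[2.5,2.2,1.8,1.4,0.5]}' 25
python3 -m jog '{"dp":[[0,0,0],[0,0,0],[0,0,0],[0,0,0],[0,0,0]],"dr":[[0,0,0],[0,0,0],[0,0,0],[0,0,0],[0,0,0]],"gripper":[0.5,0.5,0.5,0.5,0.5]}' 25
```

```text
ee_pos: [0.5928, 0.0755, 0.1243]
eef_rot: [-3.14, 0.0, 1.539]
contact_force: [-0.5, 0.2, -0.3]
time: 12.05
ee_pos: [0.5929, 0.0762, 0.1245]
eef_rot: [-3.141, 0.0, 1.54]
contact_force: [-0.1, -0.9, 3.6]
gripper_width: 0.0131
grasp_force: 24.4
time: 12.47
ee_pos: [0.5929, 0.0762, 0.1244]
eef_rot: [-3.141, 0.0, 1.54]
contact_force: [-0.8, -1.1, 5.9]
gripper_width: 0.0133
grasp_force: 24.6
```

```bash
python3 -m jog '{"dp":[[0,0,0],[0.1,0,-0.3],[0.2,0,-0.6],[0.25,0,-0.9],[0.25,0,-0.9]],"dr":[[0,0,0],[0,0,0],[0,0,0],[0,0,0],[0,0,0]],"gripper":[0.5,0.5,0.5,0.5,0.5]}' 50
python3 -m jog '{"dp":[[0,0,-0.2],[0.1,0,-0.4],[0.1,0,-0.5],[0.1,0,-0.5],[0.1,0,-0.5]],"dr":[[0,0,0],[0,0,0],[0,0,0],[0,0,0],[0,0,0]],"gripper":[0.5,0.5,0.5,0.5,0.5]}' 50
```

```text
time: 12.88
ee_pos: [0.5922, 0.0791, 0.1324]
eef_rot: [-3.139, 0.0, 1.541]
contact_force: [0.3, 1.1, -4.9]
gripper_width: 0.0118
grasp_force: 48.7
time: 13.3
ee_pos: [0.5924, 0.0806, 0.1375]
eef_rot: [-3.139, -0.001, 1.54]
contact_force: [1.1, 4.9, -6.9]
gripper_width: 0.0122
grasp_force: 48.8
```

```bash
python3 -m jog '{"dp":[[0.2,0,-0.1],[0.5,0,-0.1],[0.8,0,-0.1],[0.8,0,-0.1]],"dr":[[0,0,0],[0,0,0],[0,0,0],[0,0,0]],"gripper":[0.5,0.5,0.5,0.5]}' 50
python3 -m jog '{"dp":[[0.2,0,0],[0.4,0,0],[0.6,0,0],[0.6,0,0]],"dr":[[0,0,0],[0,0,0],[0,0,0],[0,0,0]],"gripper":[0.5,0.5,0.5,0.5]}' 50
```

```text
time: 13.63
ee_pos: [0.5928, 0.0882, 0.1386]
eef_rot: [-3.14, 0.0, 1.54]
contact_force: [0.6, 0.5, -6.3]
gripper_width: 0.0122
grasp_force: 48.8
time: 13.97
ee_pos: [0.593, 0.0942, 0.1386]
eef_rot: [-3.14, -0.0, 1.54]
contact_force: [-0.4, 1.3, -6.8]
gripper_width: 0.0124
grasp_force: 48.8
```

```bash
python3 -m jog '{"dp":[[0.3,0,0],[0.6,0,0],[0.9,0,0],[1.2,0,0],[1.2,0,0]],"dr":[[0,0,0],[0,0,0],[0,0,0],[0,0,0],[0,0,0]],"gripper":[0.5,0.5,0.5,0.5,0.5]}' 50
python3 -m jog '{"dp":[[0.3,0,0],[0.6,0,0],[0.9,0,0],[1.2,0,0],[1.2,0,0]],"dr":[[0,0,0],[0,0,0],[0,0,0],[0,0,0],[0,0,0]],"gripper":[0.5,0.5,0.5,0.5,0.5]}' 50
python3 -c "
from h import *
s=env.observe();T=cam('top')
t=lambda u,v:(250+(u+.5)/3.752-.5,90+(v+.5)/3.75-.5)
H=atz(T,*t(61,268),.11);print('hinge post',H)
"
```

```text
time: 14.38
ee_pos: [0.5934, 0.1065, 0.1385]
eef_rot: [-3.14, -0.0, 1.54]
contact_force: [1.0, 1.8, -7.0]
gripper_width: 0.0122
grasp_force: 48.8
time: 14.8
ee_pos: [0.5938, 0.1185, 0.1386]
eef_rot: [-3.14, -0.0, 1.54]
contact_force: [0.7, 1.7, -6.3]
gripper_width: 0.0121
grasp_force: 48.8
hinge post [0.60082745 0.31013542 0.11      ]
```

```bash
python3 -c "
from h import *
s=env.observe();P=s['ee_pos'];H=np.array([.600,.308,P[2]]);Rt=R.from_euler('xyz',s['eef_rot'])
print(np.linalg.norm(P-H))
for th in (.04,.08,.12,.16,.2,.25,.3,.34,.38): print(th,(Rt.inv().apply(H+R.from_euler('z',-th).apply(P-H)-P)*100).round(2),round(np.degrees(th),1))
"
```

```text
0.1896327359799966
0.04 [ 0.02 -0.76  0.  ] 2.3
0.08 [ 0.06 -1.52  0.  ] 4.6
0.12 [ 0.14 -2.27  0.  ] 6.9
0.16 [ 0.25 -3.02  0.  ] 9.2
0.2 [ 0.39 -3.77  0.01] 11.5
0.25 [ 0.6  -4.69  0.01] 14.3
0.3 [ 0.86 -5.6   0.01] 17.2
0.34 [ 1.1  -6.32  0.01] 19.5
0.38 [ 1.37 -7.03  0.01] 21.8
```

```bash
python3 -m jog '{"dp":[[0,-0.3,0],[0,-0.75,0],[0.05,-1.1,0],[0.05,-1.5,0],[0.05,-1.5,0]],"dr":[[0,0,1],[0,0,2.3],[0,0,3.5],[0,0,4.6],[0,0,4.6]],"gripper":[0.5,0.5,0.5,0.5,0.5]}' 50; python3 -c "
from h import *
s=env.observe();P=s['ee_pos'];H=np.array([.600,.308,P[2]]);Rt=R.from_euler('xyz',s['eef_rot'])
print(P-H,s['wrist_torque'])
for th in (.04,.08,.12,.16,.2,.25,.3): print(th,(Rt.inv().apply(H+R.from_euler('z',-th).apply(P-H)-P)*100).round(2),round(np.degrees(th),1))
"
```

```text
time: 15.22
ee_pos: [0.578, 0.1188, 0.1387]
eef_rot: [-3.14, 0.0, 1.458]
contact_force: [1.6, -0.4, -6.5]
gripper_width: 0.0123
grasp_force: 48.8
[-0.02197939 -0.18922072  0.        ] [-0.36494529 -0.33180554 -0.08972615]
0.04 [ 0.02 -0.76  0.  ] 2.3
0.08 [ 0.07 -1.52  0.  ] 4.6
0.12 [ 0.14 -2.28  0.  ] 6.9
0.16 [ 0.25 -3.03  0.01] 9.2
0.2 [ 0.39 -3.78  0.01] 11.5
0.25 [ 0.61 -4.71  0.01] 14.3
0.3 [ 0.87 -5.63  0.01] 17.2
```

```bash
python3 -m jog '{"dp":[[0,-0.75,0],[0.05,-1.5,0],[0.15,-2.3,0],[0.25,-3.0,0],[0.25,-3.0,0]],"dr":[[0,0,2.3],[0,0,4.6],[0,0,6.9],[0,0,9.2],[0,0,9.2]],"gripper":[0.5,0.5,0.5,0.5,0.5]}' 50;  python3 -c "
from h import *
s=env.observe();P=s['ee_pos'];H=np.array([.600,.308,P[2]]);Rt=R.from_euler('xyz',s['eef_rot'])
d=P-H;print(d,np.hypot(*d[:2]),np.arctan2(-d[0],-d[1])-.033)
for th in (.03,.06,.1,.14): print(th,(Rt.inv().apply(H+R.from_euler('z',-th).apply(P-H)-P)*100).round(2),round(np.degrees(th),1))
"
```

```text
time: 15.63
ee_pos: [0.5484, 0.1247, 0.1388]
eef_rot: [-3.14, 0.001, 1.298]
contact_force: [3.4, -0.5, -6.3]
gripper_width: 0.0124
grasp_force: 48.9
[-0.05160672 -0.18332923  0.        ] 0.19045435376437234 0.24139677358796505
0.03 [ 0.01 -0.57  0.  ] 1.7
0.06 [ 0.04 -1.14  0.  ] 3.4
0.1 [ 0.1 -1.9  0. ] 5.7
0.14 [ 0.19 -2.66  0.01] 8.0
```

```bash
python3 -m jog '{"dp":[[0,-0.6,0],[0.05,-1.2,0],[0.1,-1.9,0],[0.2,-2.65,0],[0.2,-2.65,0]],"dr":[[0,0,1.7],[0,0,3.4],[0,0,5.7],[0,0,8],[0,0,8]],"gripper":[0.5,0.5,0.5,0.5,0.5]}' 50
python3 -m jog '{"dp":[[0,0,0],[0,0,0],[0,0,0],[0,0,0]],"dr":[[0,0,0],[0,0,0],[0,0,0],[0,0,0]],"gripper":[0.5,0.5,0.5,0.5]}' 50;  python3 -c "
from h import *
s=env.observe();P=s['ee_pos'];H=np.array([.600,.308,P[2]])
d=P-H;print(np.hypot(*d[:2]),np.arctan2(-d[0],-d[1])-.033)
a=env.snapshot('side');w=env.snapshot('wrist');t=env.snapshot('top')
g=lambda i:np.uint8(255*(i/255.)**.6)
cv2.imwrite('pics/fin.png',g(np.vstack([cv2.resize(w[0:340],(640,340)),np.hstack([cv2.resize(a[120:250,180:340],(320,260)),cv2.resize(t[90:220,250:410],(320,260))])])))"
```

```text
time: 16.05
ee_pos: [0.5239, 0.1337, 0.1389]
eef_rot: [-3.14, 0.001, 1.159]
contact_force: [3.2, -1.8, -6.9]
gripper_width: 0.0122
grasp_force: 49.0
time: 16.38
ee_pos: [0.5246, 0.1333, 0.1387]
eef_rot: [-3.14, 0.001, 1.16]
contact_force: [1.9, -1.6, -5.9]
gripper_width: 0.0125
grasp_force: 49.0
0.19027235606003762 0.3743259583933395
```

View pics/fin.png

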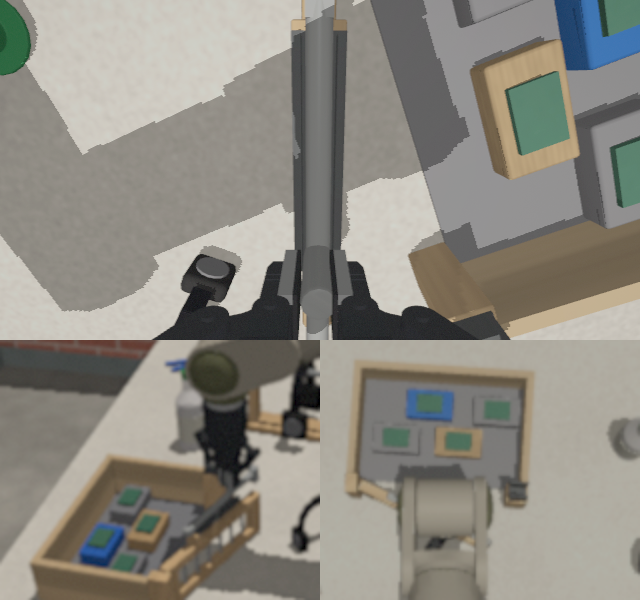

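The final picture shows the gate swung out with the knob gripped at (317,295), and the gate clear of the keeper in the side and top tiles. The angle is about 0.374 rad, so the free end is about 9.8 cm out.

```bash
python3 -c "
from workcell import env
print(env.close_job())"
```

```text
the job is handed in; nothing more can be done
None
```

I handed the job in at about 16 s: the headset hangs by its headband on the rail, the bolt is drawn over the lip with almost no force, and the gripper holds the knob with the gate's free end about 9.8 cm out; I touched neither the bottle, the spool nor the bin.

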